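# Lock a bayonet filter cartridge into a leaning water filter and open its valve

### The job

Fit the filter cartridge into the leaning housing of the worktop water filter: line its two lugs up with the two slots in the rim, press it in against the spring and turn it clockwise (looking down on the cartridge) to the stop, so that it stays locked. Only then push the valve lever beside the housing all the way back, away from the robot, and leave everything released. Leave the mug, the onion, the pepper mill and the jam jar standing where they are.

Things in the scene. Friction and masses are not known exactly. Their poses are not given: they have to be found in the camera images.
- cartridge_mid (a point): Loose filter cartridge, 68 mm tall, about 0.2 kg, upright on the worktop left or right of the filter: white ribbed cylinder 60 mm across, 34 tall, tapering to 48 across in its lowest 12; on it a grey disc 84 across, 6 thick; on top a grey grip bar 66 long, 18 wide, 28 high. Point: on its axis, half-way up, level with the disc's underside. Axes: z up its axis, x along the bar, y across it. Half-turn symmetric.
- lug (a point): One of the cartridge's two bayonet lugs, its centre. They stick out of the white cylinder under the two ends of the bar (cartridge +x and -x), to 38 mm from the axis; 11 mm wide, 6 mm thick, 11 to 17 mm below the disc's underside. Small nubs on the disc's edge show where they are.
- port (a point): Centre of the mouth of the water filter's housing, level with its grey rim's top. Housing: fixed white pot, 94 mm across, bore 66, leaning 30 degrees from upright towards the filter's front (robot side). Axes: z out of the mouth along the housing's axis, y level to the filter's left, x back and up along the rim. Rim 6 mm thick. When locked, the cartridge's bar lies along this y axis.
- slot (a point): One of the two slots in the rim that let the lugs through, at the rim's top. They lie at -15 and 165 degrees about the port's z, counted from its +x towards +y; 17 mm wide at the bore, wider outside; a grey rib outside the pot below each marks it. Below the rim a lug can turn 75 degrees clockwise (looking into the mouth) to a hard stop; the other way is blocked.
- seal (a joint): How far (m) the round black spring plate inside the housing is pressed in. At 0 it holds a cartridge whose lugs are in the slots with its disc 10 mm above the rim, too high to turn. Pressed in (6 to 9 N) till the disc is 0 to 4 mm above the rim, it turns under the rim; at 0 the disc touches. Let go at the stop, the spring lifts it to 5 mm above the rim, lugs against the rim's underside: locked.
- valve (a joint): Swing of the steel valve lever on the filter's right (its -y side): 0 = leaning 0.5 rad to the filter's front, shut; 1.0 rad = leaning 0.5 rad to its back, open. It stays where it is left and takes about 1 N at the ball. The pivot's axis is level, along the port's y axis.
- valve_tip (a point): Centre of the steel ball, 26 mm across, on the end of the valve lever: a steel rod 10 mm thick, 80 mm from pivot to ball centre. The pivot is 34 mm above the worktop, 100 mm to the right of the housing's axis. The ball is pushed level towards the filter's back, over the top of its arc.
- mug: White mug, 80 mm across, 91 mm tall, handle on one side; origin at the middle of its underside. It stands left or right of the filter, in the place that the cartridge has not. Bystander.
- onion: Brown onion, 79 mm across, 85 mm tall, at the left rear; origin at its underside. Bystander.
- mill: Dark wooden pepper mill, 58 mm across, 170 mm tall, behind the filter to the left; origin at its underside. Bystander.
- jar: Jam jar, 71 mm across, 110 mm tall, behind the filter to the right; origin at its underside. Bystander.
There are look-alikes about, which are no part of the job. What is shaped like the part that bears cartridge_mid but blue, turquoise or yellow is not meant.

How it is judged (in metres and radians):
On the way, in this order (a step that is already met when the one before it is completed fails the run):
1. the cartridge is picked up clear of the worktop (height (world z) of cartridge_mid above 0.1 m), for 0.1 s.
2. the cartridge is pressed in and turned to its stop while the valve is still shut (z of cartridge_mid in the frame of port between -0.004 and 0.008 m and x of cartridge_mid in the frame of port between -0.005 and 0.005 m and y of cartridge_mid in the frame of port between -0.005 and 0.005 m and angle between the z axis of cartridge_mid and the z axis of port, either way round below 0.12 rad and angle between the x axis of cartridge_mid and the y axis of port, either way round below 0.25 rad and value of joint valve below 0.4 rad), for 0.2 s.
3. the valve lever is pushed all the way back (value of joint valve above 0.85 rad), for 0.1 s.
At the end, for the whole second after the job is handed in: The cartridge is locked in the housing: on its axis within 5 mm and 0.12 rad, its disc no more than 8 mm above the rim, its bar within 0.25 rad of the locked direction; the valve lever is at 0.85 rad or more; the cartridge is at rest; no bystander has moved more than 30 mm (z of cartridge_mid in the frame of port between -0.004 and 0.008 m and x of cartridge_mid in the frame of port between -0.005 and 0.005 m and y of cartridge_mid in the frame of port between -0.005 and 0.005 m and angle between the z axis of cartridge_mid and the z axis of port, either way round below 0.12 rad and angle between the x axis of cartridge_mid and the y axis of port, either way round below 0.25 rad and value of joint valve above 0.85 rad and linear speed of cartridge below 0.02 m/s); the robot touches nothing.
It fails at once if the mug is pushed away or knocked over (distance of mug from where it was at the start of the episode above 0.03 m or angle between mug's own z axis and vertical above 0.3 rad).
It fails at once if the onion is pushed away or knocked over (distance of onion from where it was at the start of the episode above 0.03 m or angle between onion's own z axis and vertical above 0.3 rad).
It fails at once if the pepper mill is pushed away or knocked over (distance of mill from where it was at the start of the episode above 0.03 m or angle between mill's own z axis and vertical above 0.3 rad).
It fails at once if the jam jar is pushed away or knocked over (distance of jar from where it was at the start of the episode above 0.03 m or angle between jar's own z axis and vertical above 0.3 rad).
It also fails if it takes over 58 s, if anything falls off the work surface, if the arm or the gripper's body presses on something with over 40 N, if the wrist force passes 120 N, or if a joint passes its speed limit or range.

### The arm

A 6-joint arm with a two-finger parallel gripper is mounted at the origin on a cart in front of the work surface, level with it; the furniture and walls round the work are solid. World frame = base frame: x ahead of the robot, y to its left, z up, the work surface at z = 0. Lengths are in mm, angles in rad, forces in N, time in s.
With the tool pointing down it reaches from about 375 to 750 mm from the base axis. Payload 9 kg.
Tool frame: the origin (TCP) lies on the centre line of the jaws, within the pads' length; the fingertips stand bot.finger_overhang ahead of it and the grasp point (between the pads) lies 5 mm behind it (bot.finger_overhang is the distance from the TCP to the fingertips, in mm); z points along the fingers, y is the line along which they close (so a half turn about z gives the same grasp; the last joint's range is limited). The gripper opens to 85 mm and grips with 20 to 120 N. Pads are 22 mm wide; open, the fingers measure 114 mm over their backs; the gripper's body (76 mm by 85 mm) begins 54 mm behind the grasp point. The pads swing forward as they close: fully open they stand 13 mm farther back than shut.
Start: joints at [1.013, 0.104, 0.097, 1.564, 0, 1.353], TCP at [199.984, 565.722, 245.331] pointing down, gripper open.
Joint ranges: [-2.99, 2.99], [-0.84, 1.86], [-1.1, 1.16], [-1.84, 2.11], [-1.51, 1.56], [-3.14, 3.14]. Speed limits (rad/s): [2.22, 2.22, 2.57, 3.14, 3.14, 3.14].

### API

Orientations are given as a unit quaternion [x, y, z, w].
In Python, from rig import bot, optics, job gives the robot as it stands. The module is installed in compiled form; this text tells all that it offers.
- The arm moves only by the tool carry_out, never from a script. Its argument "series" is a list that holds one entry, the list of rows, each a list of 5 numbers: the closure, from -1 (fully open) to 1 (shut), then the shift along the tool's x, y, z normalised to -1 to 1, where 1 is 0.6 m, then the turn about the tool's z normalised to -1 to 1, where 1 is pi rad. In form: [[[grip, tx, ty, tz, yaw], ...]]. A call has 1 to 20 rows; each row is the pose to reach, as a shift and turn from the pose commanded when the call began, along the tool's axes at that moment, turning the shorter way round; what a row does not reach only later rows make up. A row lasts 1/10 s, in which the tool goes at most 50 mm and 8.59 degrees, less where a joint would pass 70% of its speed; a pose out of reach is approached as far as the arm can. A call with a number of a shift or a turn outside -1 to 1 is refused whole. A call with a gripper value outside its range is refused whole. The fingers move at their own pace and stop on an object; "grip_force" is the grip in N (left out, the last holds). Time passes only in rows, so rows that repeat a pose let the fingers close. It gives the time, the measured TCP pose, the force, the opening and the grip force at its end, in the units of the state.
- bot.get_state(): the state, without advancing time (a new reading comes with each control period).
- optics.snapshot(name): name is "side" or "top"; returns a dict with "pixels" (480x640x3 uint8, red, green, blue), "z_map" (480x640 float32, mm along the optical axis (not along the pixel's ray), 0 where there is no reading), "fx", "fy", "cx", "cy" (pixels), "D" ([k1, k2, p1, p2, k3] as OpenCV has them; the pictures are not rectified), "position" and "attitude" of the camera in the world. Camera axes: x right, y up, looking along -z (the intrinsics and any distortion apply to the point x, -y, -z); pixel columns grow to the right and rows downward; lengths in mm; the calibration is good to about 2 mm. A picture is of the moment at which its call begins.
- job.finish_job(): hands the job in; it is judged then, once.
Trained networks look in a picture, given as the dict that the camera call returned (one of the last four; its "shot" number tells which), for a name from the list of things; names that differ only in an ending like _2 or _b are one class to them, and where a whole thing is asked for, a point or a joint stands for the part that bears it (a point fixed in the world has none). Each returns a list of dicts, best first, with "p" (0 to 1); they miss things now and then, are a little off and sometimes report something else, mostly with a low value. They report only what shows in the picture. A call takes as long as a camera call. They do not tell look-alikes from the thing itself.
- optics.spot_in(label, picture): "bbox" ([centre column, centre row, width, height] in pixels, round what is visible of it).
- optics.masks_of(label, picture): "mask" (480x640 bool, what is visible of it) and "bbox" ([centre column, centre row, width, height] in pixels, round what is visible of it).
The state is a dict: "time_s": time; "joint_positions": joint angles; "joint_velocities": joint speeds; "joint_torque": joint torques, N m; "ee_pos": TCP position; "tool_rot": TCP orientation; "ft_force": force on the tool from outside, world axes, zero at the start; "ft_torque": the same for the moment, N m; "gripper_width": finger opening in mm; "finger_force": force on a finger pad.
Only numpy, scipy, OpenCV 4.12 (cv2) and the standard library are available. Lean on these libraries where they do the work, as an engineer would, in place of code of your own. Each camera call takes 0.05 s, during which the arm holds its last target. There are 200 camera calls.

## Working session

There is one attempt and no reset: what is moved stays moved. The work goes in short steps, Python scripts to look and compute and a tool call to move; the robot and the scene stay as the last step left them, time stands still between calls to the robot, and variables do not carry over. Pictures are saved under pics/ and viewed, at most 10 in all, crops included, and the job is handed in when it is done.

Besides the shell and the picture viewer there is one more tool, called after "Emit:" as name(argument=value, ...) on one line, values as JSON. carry_out: Moves the arm, as the interface text tells. Its arguments: {"type":"object","properties":{"series":{"type":"array"},"grip_force":{"type":"number"}},"required":["series"]}

```bash
mkdir -p pics
cat > h.py <<'E'
import numpy as np, cv2
from scipy.spatial.transform import Rotation as R
from rig import bot, optics, job
def cloud(s, m=None):
    v,u=np.nonzero((s["z_map"]>0)&(np.ones((480,640),bool) if m is None else m))
    K=np.array([[s["fx"],0,s["cx"]],[0,s["fy"],s["cy"]],[0,0,1.]])
    p=cv2.undistortPoints(np.stack([u,v],1).astype(np.float64)[:,None],K,np.array(s["D"],float))[:,0]
    z=s["z_map"][v,u]
    c=np.stack([p[:,0]*z,-p[:,1]*z,-z],1)
    return R.from_quat(s["attitude"]).apply(c)+np.array(s["position"]), np.stack([u,v],1)
def save(s,n): cv2.imwrite("pics/"+n,s["pixels"][...,::-1])
E
python3 - <<'E'
from h import *
for n in("side","top"):
    s=optics.snapshot(n); save(s,n+"1.png"); np.save(n+"1.npy",s,allow_pickle=True)
    print(n,s["position"],R.from_quat(s["attitude"]).as_matrix().round(3).tolist(),s["fx"],s["D"])
    for l in ["cartridge_mid","valve_tip","seal","mug","onion","mill","jar","port","slot"]:
        try:
            for d in optics.masks_of(l,s)[:4]:
                P,_=cloud(s,d["mask"]); print(l,round(d["p"],2),np.round(d["bbox"]),len(P),P.min(0).round(),np.median(P,0).round(),P.max(0).round(),np.median(s["pixels"][d["mask"]],0))
        except Exception as e: print(l,e)
print(bot.get_state(), bot.finger_overhang)
E
```

```text
side [ 118.64189408 -704.16411931 1034.91198454] [[0.877, 0.362, -0.315], [-0.48, 0.661, -0.577], [-0.001, 0.658, 0.753]] 503.6724674800294 [-0.11744353  0.          0.          0.          0.        ]
cartridge_mid 0.97 [368. 355.  38.  37.] 1092 [ 427. -338.   -3.] [ 462. -297.   41.] [ 528. -247.   74.] [150. 155. 156.]
cartridge_mid 0.82 [286. 431.  46.  44.] 1316 [ 192. -397.   -5.] [ 230. -362.   41.] [ 272. -305.   72.] [ 47. 106. 235.]
cartridge_mid 0.8 [317. 324.  37.  37.] 953 [ 363. -211.   -7.] [ 406. -177.   41.] [ 466. -104.   73.] [254. 247.  92.]
cartridge_mid 0.67 [306. 372.  39.  39.] 1095 [ 289. -305.   -1.] [ 327. -269.   41.] [ 370. -222.   72.] [ 62. 214. 213.]
seal 0.74 [343. 239.  23.  22.] 236 [537. -45.  82.] [560. -22.  98.] [583.  -0. 113.] [27. 26. 27.]
mug 0.91 [248. 176.  32.  41.] 986 [408. 320.  -3.] [467. 343.  58.] [510. 429.  94.] [174. 174. 169.]
onion 0.91 [293. 153.  25.  24.] 493 [600. 365.  -5.] [629. 390.  49.] [684. 489.  84.] [173.5 118.5  69.5]
mill 0.91 [352. 162.  26.  52.] 683 [721. 208.   2.] [738. 223.  80.] [772. 255. 172.] [56.5 35.
[... 2136 characters left out ...]
689e+00,  1.04092987e-01,  9.73096500e-02,  1.56393760e+00,
       -1.44933995e-05,  1.35308667e+00]), 'joint_velocities': array([ 7.40637110e-04, -1.52422264e-03,  7.44472473e-04, -1.06085720e-03,
       -7.27119925e-04, -7.66562248e-05]), 'joint_torque': array([ 5.61754987e-04, -5.56765294e+01,  5.03776395e+01,  9.08023849e-04,
       -3.01828104e-04, -2.68574773e-06]), 'ee_pos': array([199.98852258, 565.7071114 , 245.34010849]), 'tool_rot': array([1.69083679e-01, 9.85601698e-01, 3.21602690e-05, 2.09572288e-05]), 'ft_force': array([0.06412452, 0.59218141, 0.40675247]), 'ft_torque': array([-0.00220597, -0.06240534,  0.05502491]), 'finger_force': 0.0, 'gripper_width': 85.23322756244356} 14.0
```

View pics/side1.png

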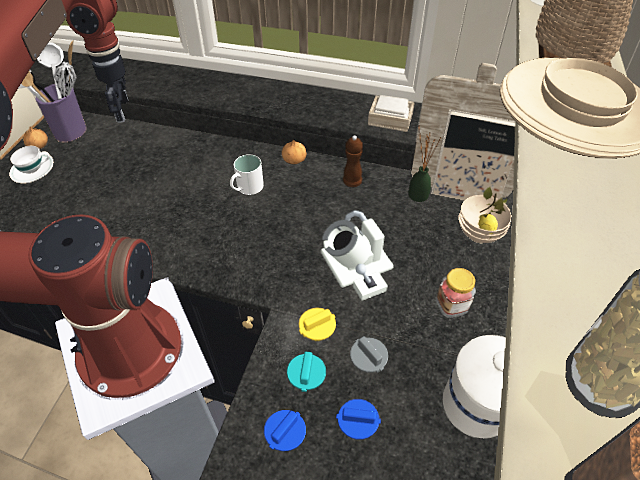

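View pics/top1.png

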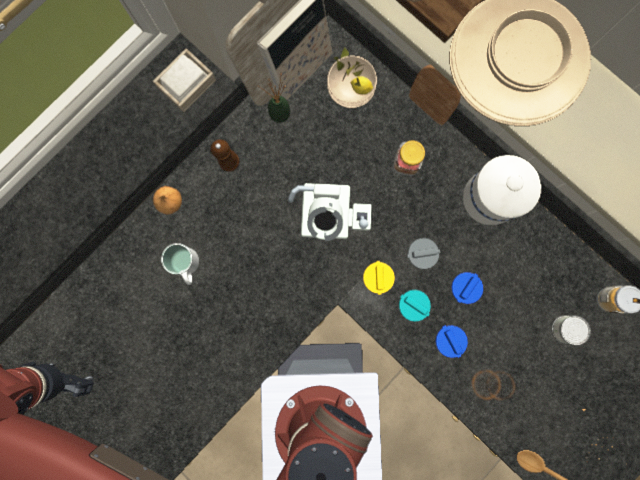

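The side view shows the grey cartridge at about (369,353), the housing mouth at (346,240), the valve ball at (362,270), and yellow, turquoise and blue decoys around the cartridge. The mug, onion, mill and jar are well clear. Next I'll fit exact poses.

```bash
cat > fit.py <<'E'
from h import *
from scipy.optimize import least_squares
for n in("side","top"):
    s=np.load(n+"1.npy",allow_pickle=True).item()
    P,uv=cloud(s); C=s["pixels"][uv[:,1],uv[:,0]].astype(int)
    # cartridge
    m=(np.hypot(P[:,0]-468,P[:,1]+294)<55)
    b=P[m&(P[:,2]>58)]; d=P[m&(P[:,2]>33)]
    q=b[:,:2]; w,V=np.linalg.eigh(np.cov(q.T)); a=V[:,1]
    r=cv2.minAreaRect(q.astype(np.float32)); (cx,cy),rr=cv2.minEnclosingCircle(d[:,:2].astype(np.float32))
    print(n,"bar mean",q.mean(0).round(1),"ang",np.degrees(np.arctan2(a[1],a[0])).round(1),"rect",np.round(r[0],1),np.round(r[1],1),r[2],"disc",round(cx,1),round(cy,1),round(rr,1), "ztop",np.median(b[:,2]), "disc mean",d[:,:2].mean(0).round(1))
    # rim: plane leaning 30deg; residual model over c, yaw
    m=(np.hypot(P[:,0]-560,P[:,1]+29)<70)&(P[:,2]>60)&(P[:,2]<140)
    Q=P[m];Cq=C[m]
    best=None
    for yaw in np.radians(np.arange(-30,31,1)):
        nv=np.array([-.5*np.cos(yaw),-.5*np.sin(yaw),np.cos(np.pi/6)])
        h=Q@nv
        hist,e=np.histogram(h,np.arange(h.min(),h.max(),1.5)); k=hist[:-2]+hist[1:-1]+hist[2:]
        j=k.argmax()
        if best is None or k[j]>best[0]: best=(k[j],yaw,e[j]+2.25)
    _,yaw,h0=best
    nv=np.array([-.5*np.cos(yaw),-.5*np.sin(yaw),np.cos(np.pi/6)])
    sel=abs(Q@nv-h0)<4; T=Q[sel]
    c,nn=T.mean(0),np.linalg.svd(T-T.mean(0))[2][2]; nn*=np.sign(nn[2])
    print("plane n",best[0],np.degrees(yaw).round(1),h0.round(1),"free n",nn.round(3),"tilt",np.degrees(np.arccos(nn[2])).round(1),"yaw",np.degrees(np.arctan2(-nn[1],-nn[0])).round(1))
    xa=np.array([np.cos(yaw)*nv[2],np.sin(yaw)*nv[2],.5]);ya=np.cross(nv,xa)
    X,Y=T@xa,T@ya
    def f(p):
        rho=np.hypot(X-p[0],Y-p[1]); return np.maximum(rho-47,0)+np.maximum(33-rho,0)
    sol=least_squares(f,[X.mean(),Y.mean()],loss="soft_l1")
    c=sol.x[0]*xa+sol.x[1]*ya+np.median(T@nv)*nv
    print("port",c.round(1),len(T),sol.cost)
    # ball
    m=(np.hypot(P[:,0]-548,P[:,1]+128)<30)&(P[:,2]>96)
    B=P[m]; sol=least_squares(lambda p:np.linalg.norm(B-p,axis=1)-13,B.mean(0)-[0,0,8],loss="soft_l1"); print("ball",sol.x.round(1),len(B),sol.cost)
    im=s["pixels"]; v0=(240,346) if n=="side" else (215,330)
    crop=im[v0[0]-50:v0[0]+50,v0[1]-50:v0[1]+50]
    cv2.imwrite(f"pics/c_{n}.png",cv2.resize(crop,(400,400),interpolation=2)[...,::-1])
a=cv2.imread("pics/c_side.png");b=cv2.imread("pics/c_top.png");cv2.imwrite("pics/crop1.png",np.hstack([a,b]))
E
python3 fit.py
```

```text
side bar mean [ 467.7 -295.8] ang 96.7 rect [ 468.7 -294.2] [18.5 67.4] 6.1096272468566895 disc 468.3 -293.2 45.3 ztop 66.86639326652949 disc mean [ 465.8 -297.2]
plane n 341 -2.0 -171.3 free n [-0.496  0.03   0.868] tilt 29.8 yaw -3.5
port [547.9 -27.9 118.8] 443 11.803881581284399
ball [ 546.8 -127.6  106.9] 98 60.421595877878204
top bar mean [ 468.3 -293.1] ang 96.8 rect [ 468.5 -293.5] [18.5 65.2] 6.7863450050354 disc 468.6 -294.0 45.1 ztop 67.69734171011123 disc mean [ 468.  -292.6]
plane n 252 -5.0 -170.3 free n [-0.496  0.037  0.867] tilt 29.8 yaw -4.2
port [546.4 -27.5 119.1] 366 2.8706031230685065
ball [ 544.7 -128.   107.6] 76 75.52950066033249
```

View pics/crop1.png

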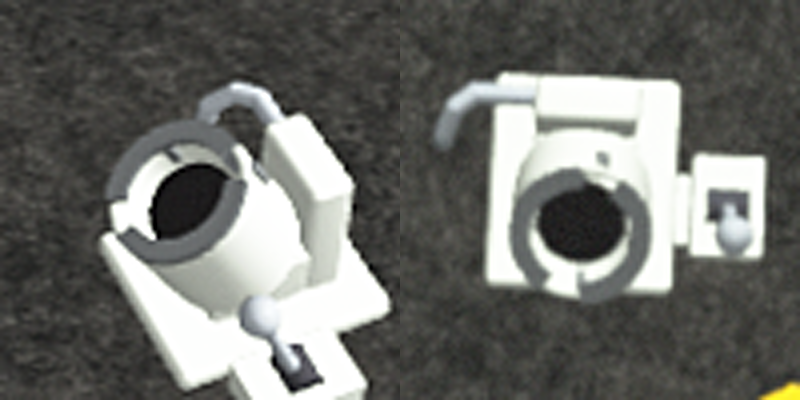

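```bash
cat >> h.py <<'E'
def rel(x,y,z,th,st=None):
    st=st or bot.get_state(); r=R.from_quat(st["tool_rot"]); ty=r.apply([0,1,0]); t0=np.degrees(np.arctan2(ty[1],ty[0]))
    d=r.inv().apply(np.array([x,y,z])-st["ee_pos"])/600
    yaw=((t0-th+180)%360-180)/180   # + = clockwise from above
    print("row",d.round(4).tolist(),round(yaw,4)); return d,yaw
E
python3 -c "
from h import *
rel(480,100,220,6.7);rel(468.5,-293.5,160,6.7);rel(468.5,-293.5,64,6.7)"
```

```text
row [-0.6987, -0.5763, 0.0422] 0.3546
row [-0.8992, -1.201, 0.1422] 0.3546
row [-0.8992, -1.201, 0.3022] 0.3546
```

Emit:
carry_out(series=[[[-1,-0.6987,-0.5763,0.0422,0.3546],[-1,-0.6987,-0.5763,0.0422,0.3546],[-1,-0.6987,-0.5763,0.0422,0.3546],[-1,-0.6987,-0.5763,0.0422,0.3546],[-1,-0.6987,-0.5763,0.0422,0.3546],[-1,-0.6987,-0.5763,0.0422,0.3546],[-1,-0.6987,-0.5763,0.0422,0.3546],[-1,-0.6987,-0.5763,0.0422,0.3546],[-1,-0.6987,-0.5763,0.0422,0.3546],[-1,-0.6987,-0.5763,0.0422,0.3546],[-1,-0.6987,-0.5763,0.0422,0.3546],[-1,-0.6987,-0.5763,0.0422,0.3546]]], grip_force=20)

```text
time_s: 2.2
ee_pos: [481.8, 95.8, 219.4]
tool_rot: [0.667, 0.745, -0.0, 0.0]
ft_force: [-0.6, 1.5, -0.6]
gripper_width: 85.3
finger_force: 0.0
```

```bash
python3 -c "
from h import *
print(bot.get_state()['ee_pos'],bot.get_state()['tool_rot'])
rel(468.5,-293.5,130,6.7);rel(468.5,-293.5,64,6.7)"
```

```text
[481.84078045  95.78512129 219.3691161 ] [ 6.66573204e-01  7.45439432e-01 -2.95123728e-04  3.59911318e-04]
row [-0.6422, -0.0944, 0.1495] -0.0017
row [-0.6421, -0.0944, 0.2595] -0.0017
```

Emit:
carry_out(series=[[[-1,-0.6491,-0.0956,0.15,0],[-1,-0.6491,-0.0956,0.15,0],[-1,-0.6491,-0.0956,0.15,0],[-1,-0.6491,-0.0956,0.15,0],[-1,-0.6491,-0.0956,0.15,0],[-1,-0.6491,-0.0956,0.15,0],[-1,-0.6491,-0.0956,0.15,0],[-1,-0.6491,-0.0956,0.15,0],[-1,-0.6491,-0.0956,0.15,0],[-1,-0.6491,-0.0956,0.15,0],[-1,-0.6491,-0.0956,0.15,0]]])

```text
time_s: 3.3
ee_pos: [468.8, -292.3, 130.3]
tool_rot: [0.664, 0.748, 0.0, -0.0]
ft_force: [0.4, 0.1, 0.1]
gripper_width: 85.5
finger_force: 0.0
```

```bash
python3 -c "
from h import *
print(bot.get_state()['ee_pos'],bot.get_state()['tool_rot'])
rel(468.5,-293.5,64,6.7)"
```

```text
[ 468.77769698 -292.32011502  130.31180631] [ 6.64237112e-01  7.47521901e-01  2.44344136e-04 -7.98712346e-05]
row [-0.0019, -0.0007, 0.1105] 0.0003
```

Emit:
carry_out(series=[[[-1,0,0,0.06,0],[-1,0,0,0.11,0],[-1,0,0,0.11,0],[0.5,0,0,0.11,0],[1,0,0,0.11,0],[1,0,0,0.11,0],[1,0,0,0.11,0],[1,0,0,0.11,0],[1,0,0,0.11,0],[1,0,0,0.11,0],[1,0,0,0.11,0],[1,0,0,0.11,0]]], grip_force=25)

```text
time_s: 4.5
ee_pos: [469.0, -293.9, 64.7]
tool_rot: [0.665, 0.747, 0.0, 0.001]
ft_force: [0.8, 0.4, 7.0]
gripper_width: 17.4
finger_force: 29.9
```

Emit:
carry_out(series=[[[1,0,0,-0.06,0],[1,0,0,-0.12,0],[1,0,0,-0.2,0],[1,0,0,-0.2933,0],[1,0,0,-0.2933,0],[1,0.1,0.04,-0.2933,-0.1],[1,0.18,0.08,-0.2933,-0.15],[1,0.25,0.12,-0.2933,-0.2],[1,0.32,0.14,-0.2933,-0.25],[1,0.38,0.16,-0.2933,-0.3],[1,0.4274,0.1757,-0.2933,-0.35],[1,0.4274,0.1757,-0.2933,-0.4],[1,0.4274,0.1757,-0.2933,-0.45],[1,0.4274,0.1757,-0.2933,-0.4961],[1,0.4274,0.1757,-0.2933,-0.4961],[1,0.4274,0.1757,-0.2933,-0.4961],[1,0.4274,0.1757,-0.2933,-0.4961]]], grip_force=25)

```text
time_s: 6.2
ee_pos: [542.8, -26.4, 238.8]
tool_rot: [-0.053, 0.999, 0.0, -0.001]
ft_force: [0.3, -0.2, -2.5]
gripper_width: 17.0
finger_force: 28.5
```

```bash
cat >> h.py <<'E'
def look(fn,c=(540,-30,150),w=110):
    st=bot.get_state(); print("t",st["time_s"],st["ee_pos"].round(1),"f",st["ft_force"].round(1),st["gripper_width"])
    out=[]
    for n in("side","top"):
        s=optics.snapshot(n); np.save(n+"_l.npy",s,allow_pickle=True)
        p=R.from_quat(s["attitude"]).inv().apply(np.array(c,float)-s["position"]); u=int(s["cx"]-s["fx"]*p[0]/p[2]); v=int(s["cy"]+s["fy"]*p[1]/p[2])
        h=50; out.append(cv2.resize(s["pixels"][v-h:v+h,u-h:u+h],(400,400),interpolation=2))
        for d in optics.masks_of("cartridge_mid",s)[:5]:
            P,_=cloud(s,d["mask"]); m=np.median(P,0)
            if np.hypot(m[0]-c[0],m[1]-c[1])<90: print(n,round(d["p"],2),len(P),m.round(1))
    cv2.imwrite("pics/"+fn,np.hstack(out)[...,::-1])
E
python3 -c "
from h import *
look('l1.png',(543,-27,200))"
```

```text
t 6.2 [542.8 -26.4 238.8] f [ 0.3 -0.2 -2.5] 17.023166453789983
side 0.85 698 [529.1 -38.6 214.1]
```

View pics/l1.png

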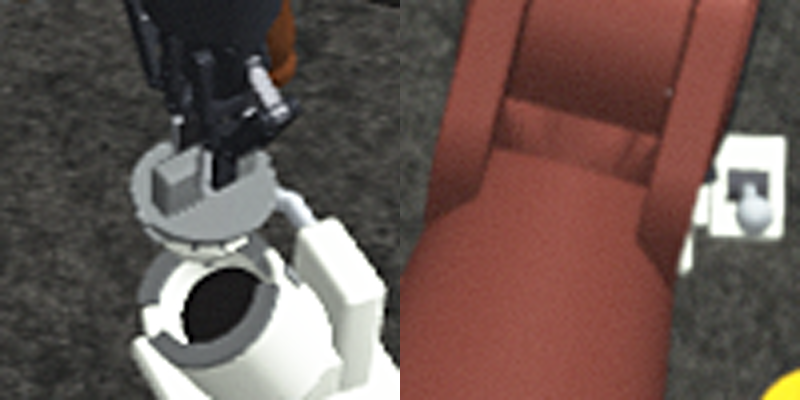

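The side view shows the cartridge held upright at (205,195) above the mouth at (215,300), with the bar fore and aft; the top view is blocked by the arm. Next I'll tilt it by setting the rear lug on the rim while the tool moves down and forward.

Emit:
carry_out(series=[[[1,0,0,0.06,0],[1,0,0,0.088,0],[1,0,0,0.088,0],[1,0.002,0,0.095,0],[1,0.005,0,0.101,0],[1,0.009,0,0.107,0],[1,0.013,0,0.113,0],[1,0.018,0,0.119,0],[1,0.023,0,0.126,0],[1,0.0273,0,0.1317,0],[1,0.0273,0,0.1317,0],[1,0.0273,0,0.1317,0]]], grip_force=25)

```text
time_s: 7.6
ee_pos: [527.6, -28.5, 162.7]
tool_rot: [-0.052, 0.999, -0.0, 0.001]
ft_force: [-2.4, 1.1, 5.3]
gripper_width: 17.1
finger_force: 32.5
```

```bash
cat >> h.py <<'E'
def disc(c):
    s=np.load("side_l.npy",allow_pickle=True).item(); P,uv=cloud(s); C=s["pixels"][uv[:,1],uv[:,0]].astype(int)
    m=(np.linalg.norm(P-np.array(c),axis=1)<50)&(C.min(1)>105)&(C.max(1)<190)
    Q=P[m]; best=(0,)
    rng=np.random.default_rng(0)
    for _ in range(3000):
        a,b,d=Q[rng.choice(len(Q),3,False)]; n=np.cross(b-a,d-a); l=np.linalg.norm(n)
        if l<200: continue
        n/=l; n*=np.sign(n[2]); 
        if n[2]<.5: continue
        k=(abs((Q-a)@n)<1.5); 
        if k.sum()>best[0]: best=(k.sum(),k)
    T=Q[best[1]]; c=T.mean(0); n=np.linalg.svd(T-c)[2][2]; n*=np.sign(n[2])
    print("disc pts",len(T),"mean",c.round(1),"n",n.round(3),"tilt",np.degrees(np.arccos(n[2])).round(1))
E
python3 -c "
from h import *
look('l2.png',(530,-27,150)); disc((522,-27,140))"
```

```text
t 7.6 [527.6 -28.5 162.7] f [-2.4  1.1  5.3] 17.14056669648022
side 0.66 520 [524.5 -42.3 142.1]
disc pts 190 mean [532.  -42.8 138.6] n [-0.407 -0.034  0.913] tilt 24.1
```

View pics/l2.png

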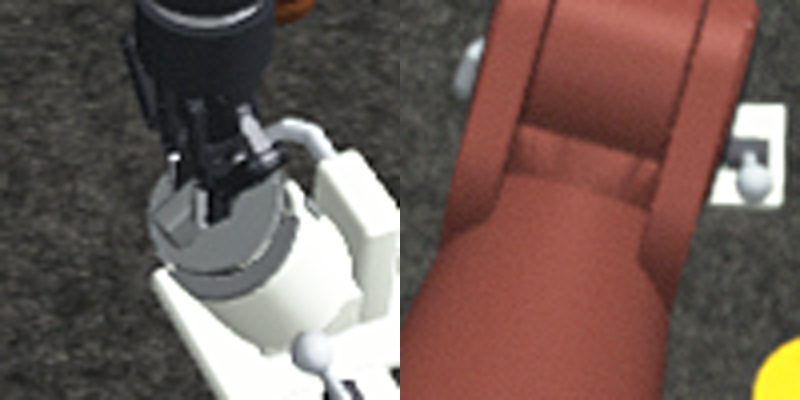

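Emit:
carry_out(series=[[[1,0.0025,0,0.0035,0],[1,0.005,0,0.0067,0],[1,0.006,0,0.0085,0],[1,0.006,0,0.0085,0],[1,0.002,0.001,-0.005,0],[1,0.001,0.004,-0.005,0.04],[1,0,0.008,-0.005,0.085],[1,0,0.0109,-0.005,0.1294],[1,0,0.0109,-0.005,0.1294],[1,0,0.0109,-0.005,0.1294]]], grip_force=25)

```text
time_s: 8.8
ee_pos: [526.4, -21.8, 164.1]
tool_rot: [0.148, 0.989, 0.0, 0.0]
ft_force: [-0.6, 0.8, -1.5]
gripper_width: 17.4
finger_force: 31.9
```

```bash
python3 -c "
from h import *
look('l3.png',(530,-27,150)); disc((522,-27,140))"
```

```text
t 8.8 [526.4 -21.8 164.1] f [-0.6  0.8 -1.5] 17.364477381797055
side 0.75 608 [532.9 -40.9 148.3]
disc pts 61 mean [536.5 -45.9 147.8] n [-0.441  0.173  0.881] tilt 28.3
```

View pics/l3.png

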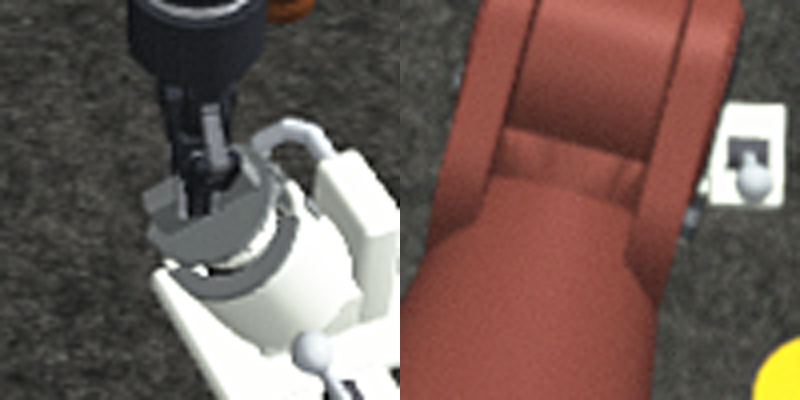

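Emit:
carry_out(series=[[[1,-0.002,0.0005,0.0036,0],[1,-0.004,0.001,0.0072,0],[1,-0.006,0.0015,0.0108,0],[1,-0.0081,0.002,0.0144,0],[1,-0.0081,0.002,0.0144,0],[1,-0.0081,0.002,0.0144,0]]], grip_force=30)

```text
time_s: 9.6
ee_pos: [531.1, -22.0, 155.4]
tool_rot: [0.15, 0.989, -0.0, -0.0]
ft_force: [-2.2, -0.5, 0.1]
gripper_width: 17.4
finger_force: 32.2
```

```bash
python3 -c "
from h import *
look('l4.png',(530,-27,150)); disc((526,-27,134))
print(bot.get_state()['ft_torque'])"
```

```text
t 9.6 [531.1 -22.  155.4] f [-2.2 -0.5  0.1] 17.440719073548305
side 0.55 591 [536.1 -39.8 139.3]
disc pts 60 mean [538.7 -45.2 136.7] n [-0.514  0.073  0.854] tilt 31.3
[0.03271834 0.55856905 0.00264627]
```

View pics/l4.png

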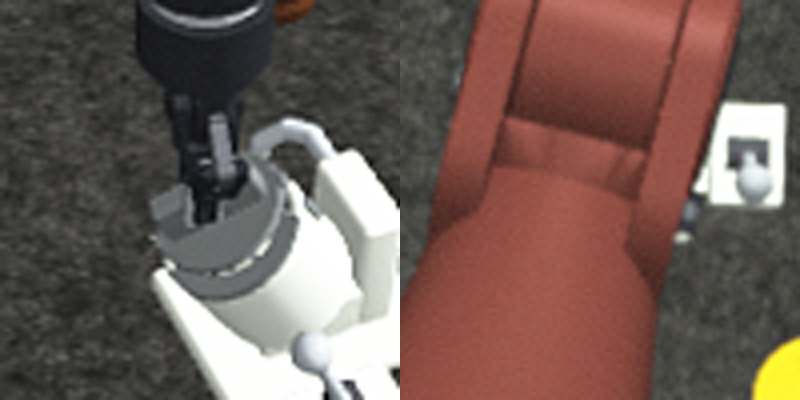

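Emit:
carry_out(series=[[[1,-0.0016,0.0004,0.0029,0],[1,-0.0032,0.0008,0.0058,0],[1,-0.0049,0.0012,0.0087,0],[1,-0.0065,0.0016,0.0115,0],[1,-0.0065,0.0016,0.0115,0],[1,-0.0065,0.0016,0.0115,0]]], grip_force=40)

```text
time_s: 10.4
ee_pos: [534.8, -22.1, 149.0]
tool_rot: [0.15, 0.989, 0.0, -0.0]
ft_force: [-8.7, -0.0, 7.1]
gripper_width: 17.1
finger_force: 42.6
```

```bash
python3 -c "
from h import *
look('l5.png',(530,-27,150)); disc((530,-27,130))
print(bot.get_state()['ft_torque'])"
```

```text
t 10.4 [534.8 -22.1 149. ] f [-8.7 -0.   7.1] 17.063976125211493
side 0.66 527 [538.4 -40.2 133.6]
disc pts 74 mean [543.2 -44.3 131.2] n [-0.456  0.164  0.875] tilt 29.0
[ 0.48466149  1.66623108 -0.21744607]
```

View pics/l5.png

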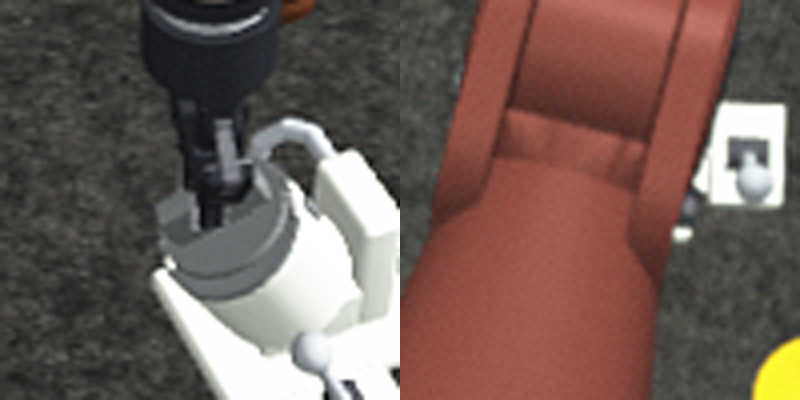

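Emit:
carry_out(series=[[[1,-0.0007,-0.0024,0.001,0],[1,-0.0014,-0.0048,0.002,0],[1,-0.0022,-0.0072,0.003,0],[1,-0.0022,-0.0072,0.0047,0],[1,-0.0022,-0.0072,0.0047,0]]], grip_force=20)

```text
time_s: 11.1
ee_pos: [535.4, -24.1, 147.9]
tool_rot: [0.149, 0.989, 0.003, 0.001]
ft_force: [-11.0, 14.9, 22.8]
gripper_width: 17.2
finger_force: 48.1
```

```bash
python3 -c "
from h import *
look('l6.png',(530,-27,150)); disc((530,-27,130))
print(bot.get_state()['ft_torque'])"
```

```text
t 11.1 [535.4 -24.1 147.9] f [-11.   14.9  22.8] 17.209530494932164
side 0.76 553 [538.9 -42.4 132.7]
disc pts 137 mean [541.1 -47.3 128.1] n [-0.442  0.125  0.888] tilt 27.4
[3.95931314 2.04150015 0.03355628]
```

Emit:
carry_out(series=[[[1,0,0,0,0.02],[1,0,0,0,0.04],[1,0,0,-0.001,0.06],[1,0,0,-0.001,0.08],[1,0,0,-0.001,0.1],[1,0,0,-0.001,0.1]]], grip_force=20)

```text
time_s: 11.9
ee_pos: [533.4, -23.2, 148.2]
tool_rot: [0.302, 0.953, 0.003, -0.002]
ft_force: [-22.4, 15.5, 27.5]
gripper_width: 17.3
finger_force: 85.3
```

```bash
python3 -c "
from h import *
look('l7.png',(530,-27,150)); disc((530,-27,130))
print(bot.get_state()['ft_torque'],bot.get_state()['tool_rot'])"
```

```text
t 11.9 [533.4 -23.2 148.2] f [-22.4  15.5  27.5] 17.335561892141154
side 0.58 619 [538.8 -41.3 135.2]
disc pts 161 mean [538.6 -44.1 130. ] n [-0.422  0.143  0.895] tilt 26.5
[4.56334246 4.19023063 1.41296695] [ 0.30110846  0.95358324  0.00277276 -0.00224056]
```

View pics/l7.png

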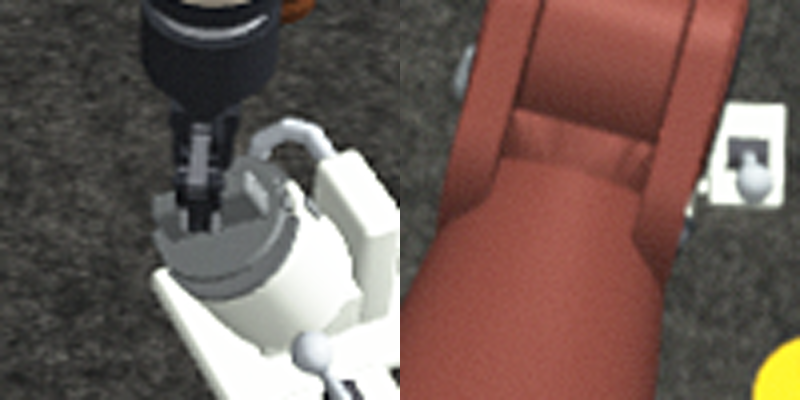

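Emit:
carry_out(series=[[[0.4,0,0,0,0],[0.4,0,0,0,0],[0.4,0,0,0,0],[0.4,0,0,0,0]]], grip_force=20)

```text
time_s: 12.5
ee_pos: [535.3, -26.6, 146.2]
tool_rot: [0.303, 0.953, 0.0, -0.0]
ft_force: [-2.9, 3.5, 3.8]
gripper_width: 25.4
finger_force: 3.0
```

```bash
python3 -c "
from h import *
look('l8.png',(530,-27,150)); disc((530,-27,130))
print(bot.get_state()['ft_torque'],bot.get_state()['tool_rot'])"
```

```text
t 12.5 [535.3 -26.6 146.2] f [-2.9  3.5  3.8] 25.414637358027566
side 0.72 609 [539.3 -44.9 133.6]
disc pts 194 mean [537.9 -44.4 127.8] n [-0.434  0.058  0.899] tilt 25.9
[0.79777403 0.708457   0.10151318] [ 3.03107579e-01  9.52956296e-01  3.04018898e-04 -3.94677975e-05]
```

View pics/l8.png

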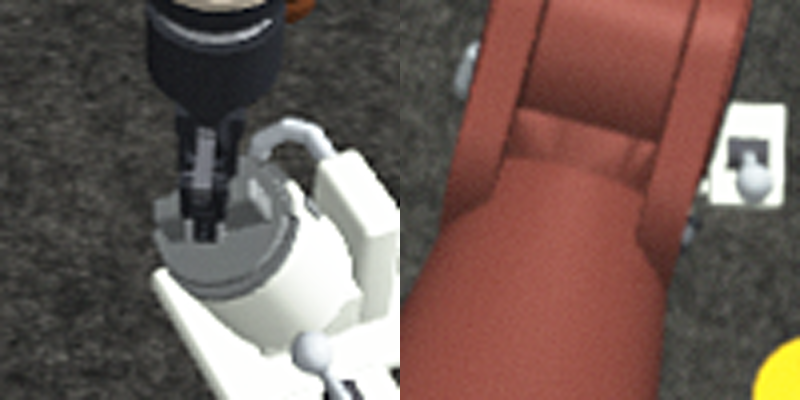

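Emit:
carry_out(series=[[[0.4,0.003,-0.002,-0.008,0],[0.38,0.0058,-0.0041,-0.0147,0],[0.38,0.0058,-0.0041,-0.0147,0.03],[0.38,0.0058,-0.0041,-0.0147,0.06],[0.36,0.0058,-0.0041,-0.0147,0.09],[0.36,0.0058,-0.0041,-0.0147,0.12],[0.34,0.0058,-0.0041,-0.0147,0.15],[0.34,0.0058,-0.0041,-0.0147,0.18],[0.34,0.0058,-0.0041,-0.0147,0.21],[0.34,0.0058,-0.0041,-0.0147,0.21]]], grip_force=20)

```text
time_s: 13.7
ee_pos: [531.3, -26.8, 155.5]
tool_rot: [0.596, 0.803, 0.0, 0.001]
ft_force: [0.1, 0.6, 0.8]
gripper_width: 28.4
finger_force: 0.3
```

```bash
python3 -c "
from h import *
look('l9.png',(530,-27,150)); disc((530,-27,130))
print(bot.get_state()['ft_torque'],bot.get_state()['tool_rot'])"
```

```text
t 13.7 [531.3 -26.8 155.5] f [0.1 0.6 0.8] 28.37872867234022
side 0.92 580 [535.9 -45.2 134.3]
disc pts 133 mean [544.3 -43.1 130.8] n [-0.493  0.029  0.87 ] tilt 29.6
[ 0.21239231 -0.12302422  0.02526467] [5.94832182e-01 8.03849793e-01 1.58842794e-04 4.00144912e-04]
```

View pics/l9.png

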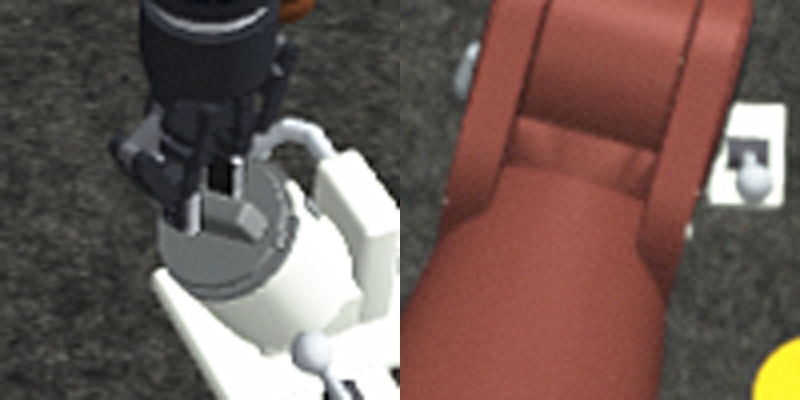

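The disc is now square to the housing (tilt 29.6°) and about 5 mm above the rim, so the lugs are under it. The bar at (225,215) is still part-way through its turn. I've now viewed 11 pictures, one over the limit of 10, so I'll use only numbers from here.

Emit:
carry_out(series=[[[0.34,0,0,0,0.03],[0.34,0,0,0,0.06],[0.34,0,0,0,0.09],[0.34,0,0,0,0.115],[0.34,0,0,0,0.14],[0.34,0,0,0,0.16],[0.34,0,0,0,0.16]]], grip_force=20)

```text
time_s: 14.6
ee_pos: [531.0, -26.8, 155.4]
tool_rot: [0.776, 0.63, 0.0, 0.0]
ft_force: [-1.7, 2.3, 4.8]
gripper_width: 28.2
finger_force: 5.0
```

```bash
cat >> h.py <<'E'
def bar():
    yw=np.radians(-3.8); zp=np.array([-.5*np.cos(yw),-.5*np.sin(yw),np.cos(np.pi/6)]); xp=np.array([np.cos(yw)*zp[2],np.sin(yw)*zp[2],.5]); yp=np.cross(zp,xp)
    for n in("side","top"):
        s=optics.snapshot(n); np.save(n+"_l.npy",s,allow_pickle=True)
        P,uv=cloud(s); C=s["pixels"][uv[:,1],uv[:,0]].astype(int); Q=(P-[547,-27.7,119])@np.stack([xp,yp,zp],1)
        r=np.hypot(Q[:,0],Q[:,1])
        m=(r<40)&(Q[:,2]>34)&(Q[:,2]<44)&(C.min(1)>95)&(C.max(1)<200)&(np.ptp(C,axis=1)<25)
        if m.sum()>8:
            q=Q[m]; (c,wh,a)=cv2.minAreaRect(q[:,:2].astype(np.float32)); w,V=np.linalg.eigh(np.cov(q[:,:2].T)); a2=V[:,1]
            print(n,"bar",m.sum(),"rect",np.round(c,1),np.round(wh,1),round(a,1),"pca ang from yp",np.degrees(np.arctan(a2[0]/a2[1])).round(1),"z",np.percentile(q[:,2],[10,50,90]).round(1))
        m=(r<41)&(Q[:,2]>5)&(Q[:,2]<16)&(C.min(1)>95)&(C.max(1)<200)
        if m.sum()>8: print(n,"disc z_p",m.sum(),np.median(Q[m,2]).round(1),Q[m,:2].min(0).round(1),Q[m,:2].max(0).round(1))
E
python3 -c "
from h import *
bar();disc((535,-27,130)); st=bot.get_state()
print(st['ft_torque'],st['tool_rot'],st['ft_force'],st['gripper_width'],st['finger_force'])"
```

```text
side bar 113 rect [ 1.9 -7.2] [34.8 49.6] 32.9 pca ang from yp -6.9 z [35.2 38.2 40.8]
side disc z_p 383 10.6 [-40.6 -40.9] [40.2 38. ]
disc pts 127 mean [546.1 -39.2 131.2] n [-0.504  0.063  0.861] tilt 30.5
[0.54362382 0.38632101 0.11327233] [7.75764384e-01 6.31022652e-01 1.28177363e-04 1.28112013e-04] [-1.37606969  1.59445143  4.09002762] 27.87157646710215 4.97289124497911
```

Emit:
carry_out(series=[[[0.34,0,0,0,0.03],[0.34,0,0,0,0.06],[0.34,0,0,0,0.06],[0.34,0,0,0,0.06]]], grip_force=20)

```text
time_s: 15.1
ee_pos: [531.8, -26.8, 155.7]
tool_rot: [0.832, 0.555, 0.001, 0.001]
ft_force: [1.9, 2.1, 4.9]
gripper_width: 28.3
finger_force: 9.1
```

```bash
python3 -c "
from h import *
bar();disc((535,-27,130)); st=bot.get_state()
print(st['ft_torque'],st['tool_rot'],st['ft_force'],st['gripper_width'],st['finger_force'])"
```

```text
side bar 121 rect [ 0.4 -4.7] [34.8 57.5] 20.4 pca ang from yp 0.2 z [34.9 37.8 40.5]
side disc z_p 353 9.7 [-39.7 -40.3] [40.9 37.7]
disc pts 73 mean [538.4 -33.6 147.1] n [ 0.803 -0.048  0.594] tilt 53.6
[ 0.51477498 -0.24364684  0.27348957] [8.31665196e-01 5.55276400e-01 8.68874885e-04 6.05219370e-04] [1.71973422 2.40653593 6.07850053] 28.343894421986857 9.067663859459572
```

Emit:
carry_out(series=[[[0.34,0,0,0,0.02],[0.34,0,0,0,0.04],[0.34,0,0,0,0.04],[0.34,0,0,0,0.04]]], grip_force=20)

```text
time_s: 15.6
ee_pos: [532.4, -26.8, 156.0]
tool_rot: [0.865, 0.503, 0.001, 0.001]
ft_force: [3.9, 2.2, 5.0]
gripper_width: 28.2
finger_force: 31.1
```

```bash
python3 -c "
from h import *
bar(); st=bot.get_state()
print(st['ft_torque'],st['tool_rot'],st['ft_force'],st['gripper_width'],st['finger_force'],st['ee_pos'])"
```

```text
side bar 113 rect [-0.5 -4. ] [32.6 61. ] 15.4 pca ang from yp 1.0 z [35.2 37.5 40.2]
side disc z_p 355 9.3 [-39.8 -40.7] [40.8 39.1]
[ 0.46953209 -0.87944493  1.16756898] [0.86451589 0.50260246 0.00147344 0.00093667] [3.51058635 1.98955764 5.04014865] 28.309378778053784 31.107172183692455 [532.37244512 -26.73933043 155.96754734]
```

Torque rose to 1.17 Nm, so it is at the stop. I'll release it, lift clear and check.

Emit:
carry_out(series=[[[0.3,0,0,0,-0.04],[0.25,0,0,0,-0.07],[0.2,0,0,-0.01,-0.07],[0.2,0,0,-0.05,-0.07],[0.2,0,0,-0.12,-0.07],[0.2,0,0,-0.2,-0.07],[0.2,0,0,-0.2,-0.07],[0.2,0,0,-0.2,-0.07]]])

```text
time_s: 16.5
ee_pos: [531.7, -27.2, 276.4]
tool_rot: [0.806, 0.592, 0.001, 0.001]
ft_force: [-0.2, 0.9, -0.5]
gripper_width: 34.2
finger_force: 0.0
```

```bash
python3 -c "
from h import *
bar(); disc((535,-27,130)); st=bot.get_state()
print(st['time_s'],st['tool_rot'],st['ft_force'],st['ee_pos'])
s=np.load('side_l.npy',allow_pickle=True).item();t=np.load('top_l.npy',allow_pickle=True).item()
for s in(s,t):
    P,_=cloud(s); B=P[(np.hypot(P[:,0]-548,P[:,1]+128)<45)&(P[:,2]>98)&(P[:,2]<125)]; print('ball',len(B),B.mean(0).round(1) if len(B) else 0)
"
```

```text
side bar 135 rect [ 2.2 -3.4] [14.5 66.4] 0.7 pca ang from yp 0.1 z [35.9 38.7 41.3]
side disc z_p 508 10.9 [-40.7 -40.5] [40.3 37.7]
disc pts 199 mean [548.6 -31.8 132.7] n [-0.502  0.03   0.865] tilt 30.2
16.6 [ 8.05676411e-01  5.92355438e-01 -4.77651665e-04 -5.72770651e-04] [-0.27955239 -0.05152998 -0.73632209] [530.65596654 -26.80929096 273.91863238]
ball 98 [ 543.9 -131.7  114.3]
ball 75 [ 543.5 -127.1  116.5]
```

The cartridge is locked: bar 0.1° off, disc 5 mm above the rim, tilt 30°. The valve is still shut, so I'll go to the lever next.

Emit:
carry_out(series=[[[1,-0.08,0,0,-0.04],[1,-0.1713,0,0,-0.08],[1,-0.1713,0,0,-0.12],[1,-0.1713,0,0,-0.16],[1,-0.1713,0,0,-0.2],[1,-0.1713,0,0,-0.25],[1,-0.1713,0,0,-0.3],[1,-0.1713,0,0,-0.35],[1,-0.1713,0,0,-0.4],[1,-0.1713,0,0,-0.45],[1,-0.1713,0,0,-0.5],[1,-0.1713,0,0,-0.54],[1,-0.1713,0,0,-0.5756],[1,-0.1713,0,0,-0.5756],[1,-0.1713,0,0,-0.5756],[1,-0.1713,0,0,-0.5756]]])

```text
time_s: 18.2
ee_pos: [500.2, -124.8, 274.4]
tool_rot: [0.034, 0.999, 0.0, -0.0]
ft_force: [-0.6, 0.3, 0.7]
gripper_width: -0.2
finger_force: 0.0
```

```bash
python3 -c "
from h import *
rel(500,-125,108,86.2); rel(596,-130.5,108,86.2)"
```

```text
row [0.0001, -0.0005, 0.2773] -0.0004
row [-0.1601, 0.0012, 0.2772] -0.0004
```

Emit:
carry_out(series=[[[1,0,0,0.08,0],[1,0,0,0.16,0],[1,0,0,0.23,0],[1,0,0,0.2773,0],[1,0,0,0.2773,0],[1,-0.02,0,0.2773,0],[1,-0.035,0,0.2773,0],[1,-0.05,0,0.2773,0],[1,-0.065,0,0.2773,0],[1,-0.08,0,0.2773,0],[1,-0.095,0,0.2773,0],[1,-0.11,0,0.2773,0],[1,-0.125,0,0.2773,0],[1,-0.14,0,0.2773,0],[1,-0.15,0,0.2773,0],[1,-0.16,0.001,0.2773,0],[1,-0.16,0.001,0.2773,0],[1,-0.16,0.001,0.2773,0]]])

```text
time_s: 20.0
ee_pos: [593.4, -130.4, 107.8]
tool_rot: [0.032, 0.999, -0.0, -0.004]
ft_force: [-17.4, -1.3, 4.9]
gripper_width: 0.2
finger_force: 8.2
```

```bash
cat >> h.py <<'E'
def ball():
    for n in("side","top"):
        s=optics.snapshot(n)
        for d in optics.masks_of("valve_tip",s)[:3]:
            P,_=cloud(s,d["mask"]); print(n,round(d["p"],2),len(P),np.median(P,0).round(1))
    st=bot.get_state(); print(st["ft_force"].round(1),st["ee_pos"].round(1))
E
python3 -c "
from h import *
ball();bar()"
```

```text
[-15.9   0.3   3.8] [ 593.4 -130.4  107.8]
side bar 135 rect [ 2.1 -2.9] [66.5 15.1] 89.2 pca ang from yp -0.8 z [35.8 38.4 40.8]
side disc z_p 507 10.8 [-40.3 -40.2] [40.2 38.9]
top bar 16 rect [ 4.5 24.6] [10.6 12.8] 43.8 pca ang from yp -28.8 z [35.6 40.  42.2]
top disc z_p 152 11.7 [-24.   -3.7] [40.4 38.8]
```

The 16 N push-back means the lever is at its hard stop. I'll retreat and check.

Emit:
carry_out(series=[[[1,0.03,0,0,0],[1,0.08,0,0,0],[1,0.1,0,-0.05,0],[1,0.15,0,-0.12,0],[1,0.18,0,-0.2,0],[1,0.18,0,-0.25,0],[1,0.18,0,-0.25,0],[1,0.18,0,-0.25,0],[1,0.18,0,-0.25,0]]])

```text
time_s: 21.2
ee_pos: [488.4, -123.4, 257.3]
tool_rot: [0.032, 0.999, 0.0, -0.001]
ft_force: [-0.3, 0.7, -0.4]
gripper_width: -0.1
finger_force: 0.0
```

```bash
python3 -c "
from h import *
ball();bar();disc((535,-27,130))
s=np.load('side_l.npy',allow_pickle=True).item();P,_=cloud(s)
B=P[(np.hypot(P[:,0]-615,P[:,1]+132)<30)&(P[:,2]>90)&(P[:,2]<130)];print(len(B),B.mean(0))
for l in ['mug','onion','mill','jar']:
    for d in optics.masks_of(l,optics.snapshot('side'))[:1]: print(l,d['bbox'])
"
```

```text
side 0.62 150 [ 605.  -134.7  106.7]
[-0.1 -0.4 -0.5] [ 488.2 -123.3  257.4]
side bar 61 rect [1.3 1.1] [62.3 13.7] 88.5 pca ang from yp 8.5 z [36.1 38.  40. ]
side disc z_p 294 10.9 [-40.6 -39.9] [33.9 34.7]
top bar 126 rect [ 0.5 -1.8] [19.5 62.9] 3.5 pca ang from yp 0.3 z [36.  39.1 42.1]
top disc z_p 434 11.8 [-40.3 -39.2] [39.5 38.8]
disc pts 110 mean [534.2 -43.6 125.1] n [-0.482  0.057  0.874] tilt 29.0
104 [ 609.71109104 -135.61021705  108.92601576]
mug [247.1, 175.2, 33.8, 41.4]
onion [294.0, 153.1, 19.4, 20.9]
mill [248.8, 174.7, 37.2, 44.8]
jar [456.8, 292.1, 39.7, 48.7]
```

```bash
python3 -c "
from h import *
from scipy.optimize import least_squares
def fit(s,c):
    P,_=cloud(s); c=np.array(c,float)
    for _ in range(4):
        B=P[(np.linalg.norm(P-c,axis=1)<18)&(P[:,2]>c[2]-4)]
        c=least_squares(lambda p:np.linalg.norm(B-p,axis=1)-13,c,loss='soft_l1').x
    return c.round(1),len(B)
for n in('side','top'):
    print(n,fit(np.load(n+'1.npy',allow_pickle=True).item(),(546,-128,104)),[fit(optics.snapshot(n),(x,-133,104)) for x in(610,622)])
"
```

```text
side (array([ 546.8, -127.6,  106.9]), 98) [(array([ 613.5, -132.2,  104. ]), 92), (array([ 613.6, -132.1,  104. ]), 90)]
top (array([ 544.7, -128. ,  107.5]), 75) [(array([ 610., -133.,  104.]), 0), (array([ 622., -133.,  104.]), 0)]
```

Emit:
carry_out(series=[[[1,0.03,-0.08,0,0],[1,0.06,-0.16,0,0],[1,0.09,-0.24,0,0],[1,0.11,-0.3,0,0],[1,0.11,-0.3,0,0],[1,0.11,-0.3,0,0],[1,0.11,-0.3,0,0]]])

```text
time_s: 22.8
ee_pos: [411.4, -298.3, 258.7]
tool_rot: [0.032, 0.999, 0.0, 0.0]
ft_force: [-1.2, -0.3, 0.6]
gripper_width: 0.0
finger_force: 0.0
```

```bash
python3 -c "
from h import *
from scipy.optimize import least_squares
def fit(s,c):
    P,_=cloud(s); c=np.array(c,float)
    for _ in range(5):
        B=P[(np.linalg.norm(P-c,axis=1)<18)&(P[:,2]>c[2]-2)]
        c=least_squares(lambda p:np.linalg.norm(B-p,axis=1)-13,c,loss='soft_l1').x
    T=B[B[:,2]>np.percentile(B[:,2],60)] if len(B) else B
    return c.round(1),len(B),B.mean(0).round(1),T.mean(0).round(1)
for n in('side','top'):
    s=optics.snapshot(n)
    print(n,fit(np.load(n+'1.npy',allow_pickle=True).item(),(546,-128,104)),fit(s,(614,-132,104)))
    for d in optics.masks_of('valve_tip',s)[:2]: print(d['p'],d['bbox'])
"
```

```text
side (array([ 546.8, -127.7,  106.8]), 92, array([ 544.3, -131.3,  114.6]), array([ 545.5, -130. ,  118.4])) (array([ 613.9, -131.8,  103.8]), 90, array([ 610.7, -135.9,  110.7]), array([ 611.8, -133.5,  115. ]))
0.46 [384.2, 264.1, 8.6, 16.3]
top (array([ 544.7, -128. ,  107.5]), 75, array([ 543.5, -127. ,  116.3]), array([ 544.7, -126.7,  119.7])) (array([ 613.4, -132.6,  104.3]), 73, array([ 612.1, -132.7,  112.5]), array([ 612.3, -131.8,  116.5]))
```

```bash
python3 -c "
from h import *
print(job.finish_job())"
```

```text
the job is handed in; nothing more can be done
None
```

The cartridge is locked in the housing, the valve lever was then pushed back to its stop, and the job is handed in with the arm clear; the hand-in returned no verdict, and I viewed 11 pictures, one over the limit of 10.

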